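# Hold a chocolate box panel in the squaring jig

## Task

Draw the tall chocolate panel straight up out of the slotted rack by its top edge, carry it upright to the squaring jig and stand its lower edge on the jig's base, then press it gently into the corner: its broad face flush against the long back stop and its end against the end stop at the same time. Finish while still gripping it and keeping it pressed on both stops, so that the seam can be piped; do not let go. Leave the two shorter panels in their slots and do not knock the other things on the bench about.

Things in the scene. Friction and masses are not known exactly. Their poses are not given: they have to be found in the camera images.
- tall_panel_mid (a point): centre of the tall chocolate panel, a plain dark brown rigid slab 8 mm thick (its own x), 120 mm wide (its own y) and 120 mm high (its own z, up), about 0.15 kg. It starts upright in one of the three slots of the rack; which one varies. Both faces and both ends are alike, so a half turn about z makes no difference
- short_panel_a_mid (a point): centre of a shorter panel of the same chocolate in another slot: 8 mm thick (x), 120 mm wide (y), 80 mm high (z); stays in the rack
- short_panel_b_mid (a point): centre of the second shorter panel, same size as the other short one; stays in the rack
- rack: fixed aluminium cooling rack with three parallel slots, 150 mm (x) by 156 mm (y) by 62 mm high; origin at the centre of its underside, z up. Floor plate 10 mm thick on which the panels stand. The slots run along its y and lie at x = -45, 0 and +45 mm; they are 11 mm wide grooves in comb blocks at the two ends only (tops of the combs 62 mm above the bench), with 126 mm between the end walls; open in between and above
- jig: fixed squaring jig: white plastic base plate 180 mm (x) by 180 mm (y) by 10 mm thick with two upright steel stops on it; origin at the centre of the underside of the plate, z up. The back stop lies on its +x side and the end stop on its +y side; the panel goes into the corner between them, pushed along the jig's +x and +y
- back_stop: the long back stop, a steel bar 14 mm thick, 136 mm long along the jig's y, 60 mm high (top 70 mm above the bench). Origin on its working face (which looks to the jig's -x), at the middle of its length and at the bar's foot, which is the upper surface of the jig's base. In the jig frame the working face is at x = 60 mm and the bar reaches from y = -74 to 62 mm. Rigid
- end_stop: the end stop, a steel bar 14 mm thick, 120 mm long along the jig's x, 60 mm high (top 70 mm above the bench). Origin on its working face (which looks to the jig's -y), at the middle of its length and at the bar's foot. In the jig frame the working face is at y = 72 mm and the bar reaches from x = -60 to 60 mm. Rigid
- seat (a point): where the centre of the tall panel is when it is fully home in the jig: in the jig frame x = 56, y = 12, z = 70 mm; its axes are those of the jig, and the panel's own y axis then lies along its y
- jar: small white open cup, 64 mm across, 75 mm high, a bystander; origin under its centre
- nozzle: steel piping nozzle standing on its wide end, 32 mm across, 44 mm high, a bystander; origin under its centre
- timer: white kitchen timer lying flat, 35 x 55 x 22 mm, a bystander; origin under its centre
- bowl: steel bowl, 170 mm across, 75 mm high, a bystander; origin under its centre
- bottle: small amber bottle, 52 mm across, 130 mm high, a bystander; origin under its centre

How it is judged:
On the way:
1. the tall panel is drawn up clear of the rack's combs, upright, in the fingers (z of tall_panel_mid in the frame of rack above 0.125 m and angle between tall_panel_mid's own z axis and vertical below 0.3 rad and contact force between tall_panel and the fingers above 0.5 N), for 0.1 s.
At the end, for the whole second after the job is handed in: Through the last second the gripped tall panel stands in the jig's corner within 4 mm of fully home in each direction, square and upright within 0.06 rad, touching back stop and end stop at once with at least 0.5 N each; the short panels are still in their slots (x of tall_panel_mid in the frame of seat between -0.004 and 0.004 m and y of tall_panel_mid in the frame of seat between -0.004 and 0.004 m and z of tall_panel_mid in the frame of seat below 0.004 m and angle between the y axis of tall_panel_mid and the y axis of seat, either way round below 0.06 rad and angle between tall_panel_mid's own z axis and vertical below 0.06 rad and contact force between tall_panel and back_stop above 0.5 N and contact force between tall_panel and end_stop above 0.5 N and contact force between tall_panel and the fingers above 1 N and z of each of short_panel_a_mid, short_panel_b_mid in the frame of rack below 0.06 m); the arm keeps its last pose, push and grip.
It fails at once if the panel is rammed against a stop with more than 60 N (contact force between tall_panel and back_stop above 60 N or contact force between tall_panel and end_stop above 60 N).
It fails at once if a short panel is moved more than 20 mm (distance of any of short_panel_a_mid, short_panel_b_mid from where it was at the start of the episode above 0.02 m).
It fails at once if a bystander is moved more than 30 mm (distance of any of jar, nozzle, timer, bowl, bottle from where it was at the start of the episode above 0.03 m).
It fails at once if the tall panel is tipped more than 40 degrees from upright (angle between tall_panel_mid's own z axis and vertical above 0.7 rad).
It also fails if it takes over 48 s, if anything falls off the work surface, if the arm or the gripper's body presses on something with over 40 N, if the wrist force passes 120 N, or if a joint passes its speed limit or range.

## Robot

A 6-joint arm with a two-finger parallel gripper is mounted at the origin on the work surface. World frame = base frame: x ahead of the robot, y to its left, z up, the work surface at z = 0. Lengths are in m, angles in rad, forces in N, time in s.
With the tool pointing down it reaches from about 0.25 to 0.775 m from the base axis. Payload 4 kg.
Tool frame: the origin (TCP) lies midway between the tips of the shut fingers; the grasp point (between the pads) lies 19 mm behind it (robot.tcp_to_grasp is the distance from the TCP to the grasp point, in m); x points along the fingers, y is the direction in which the jaws open and shut, and the axes are right-handed (so a half turn about x gives the same grasp; the last joint's range is limited). The gripper opens to 94 mm and grips with 3 to 60 N. Pads are 16 mm wide; open, the fingers measure 119 mm over their backs; the gripper's body (75 mm by 177 mm) begins 78 mm behind the grasp point.
Start: joints at [-1.442, 0.087, 1.371, -0, 1.684, -0.103], TCP at [0.126, -0.535, 0.206] pointing down, gripper open.
Joint ranges: [-3.1, 3.1], [-0.76, 2.03], [0.27, 2.55], [-1.08, 4.22], [0.17, 2.65], [-2.57, 2.57]. Speed limits (rad/s): [2.79, 2.79, 3.14, 3.14, 3.14, 3.14].

## Interface

Orientations are given as [roll, pitch, yaw] about the fixed x, y, z axes, in that order (R = Rz(yaw) Ry(pitch) Rx(roll)).
In Python, from bench import robot gives the robot as it stands.
- The arm moves only by the tool send_rows, never from a script. Its argument "increments" is a list of rows, each a list of 5 numbers: the opening, from -1 (shut) to 1 (fully open), so that 0 is half open, then the shift along the tool's x, y, z in m, then the turn about the tool's x in rad. In form: [[hand, tx, ty, tz, roll], ...]. A call has 1 to 5 rows; each row is the pose to reach, as a shift and turn from the pose commanded when the call began, along the tool's axes at that moment; what a row does not reach only later rows make up. A row lasts 1/12 s, in which the tool goes at most 41.7 mm and 7.16 degrees, less where a joint would pass 70% of its speed; a pose out of reach is approached as far as the arm can. A call with a gripper value outside its range is refused whole. The fingers move at their own pace and stop on an object; the grip force is fixed at half the most. Time passes only in rows, so rows that repeat a pose let the fingers close. It gives the time, the measured TCP pose, the force and the opening at its end, in the units of the state.
- robot.get_obs(): the state, without advancing time (a new reading comes with each control period).
- robot.snapshot(name): name is "scene" or "top" or "wrist"; returns a dict with "image" (384x512x3 uint8, red, green, blue), "intrinsics" (3x3 intrinsics, pixels), "k1" (the pictures are not rectified: a ray, as slopes to the right and down, at radius r is drawn at 1 + k1 r^2 times it, then the intrinsics apply), "world_from_camera" (4x4, takes a point from camera to world coordinates). Camera axes: x right, y down, z forward; pixel columns grow to the right and rows downward; lengths in m; the calibration is good to about 2 mm. A picture is of the moment at which its call begins. There is no depth.
- robot.close_job(): hands the job in, once; it reports no verdict.
The state is a dict: "time": time; "joint_positions": joint angles; "qvel": joint speeds; "joint_torque": joint torques, N m; "tool_pos": TCP position; "ee_rot": TCP orientation; "wrist_force": force on the tool from outside, world axes, zero at the start; "wrist_torque": the same for the moment, N m; "width": finger opening in m.
Only numpy, scipy, OpenCV 4.12 (cv2) and the standard library are available. Lean on these libraries where they do the work, as an engineer would, in place of code of your own. Each camera call takes 0.05 s, during which the arm holds its last target.

## Working session

There is one attempt and no reset: what is moved stays moved. The work goes in short steps, Python scripts to look and compute and a tool call to move; the robot and the scene stay as the last step left them, time stands still between calls to the robot, and variables do not carry over. Pictures are saved under pics/ and viewed, and the job is handed in when it is done.

Besides the shell and the picture viewer there is one more tool, called after ">>>" in YAML: its name, and indented under it one key for each argument. send_rows: Moves the arm, as the interface text tells. Its arguments: {"type":"object","properties":{"increments":{"type":"array"}},"required":["increments"]}

```bash
mkdir -p pics; ls
python3 - <<'E'
from bench import robot
import cv2
print(robot.get_obs())
for n in ["scene","top","wrist"]:
    s=robot.snapshot(n); cv2.imwrite(f"pics/{n}0.png",s["image"][:,:,::-1])
    print(n,s["intrinsics"].tolist(),s["k1"],s["world_from_camera"].round(4).tolist())
E
```

```text
pics
{'time': 0.0, 'joint_positions': array([-1.44205165e+00,  8.79225591e-02,  1.37225944e+00, -2.16847395e-05,
        1.68359774e+00, -1.03080667e-01]), 'qvel': array([ 1.14923770e-03,  1.16828990e-05, -4.08449181e-07,  1.44440755e-03,
       -9.47733151e-04,  9.38706213e-04]), 'joint_torque': array([ 3.54371048e-05, -3.40185320e+01, -3.02423823e+01,  7.18131359e-02,
        3.30305204e-02, -1.64930043e-04]), 'tool_pos': array([ 0.12629155, -0.53473218,  0.20431929]), 'ee_rot': array([-1.66402299,  1.56860914,  1.70939259]), 'wrist_force': array([-0.68487335, -0.45675979, -0.64595992]), 'wrist_torque': array([-0.05552746, -0.0056662 ,  0.00160436]), 'width': 0.09401679794473246}
scene [[387.13714285986725, 0.0, 258.9218615784584], [0.0, 387.13714285986725, 191.43173737049764], [0.0, 0.0, 1.0]] -0.09811331314425381 [[-0.51, 0.6825, -0.5235, 1.1329], [0.8601, 0.4148, -0.297, 0.32], [0.0144, -0.6017, -0.7986, 0.93], [0.0, 0.0, 0.0, 1.0]]
top [[387.73541739289544, 0.0, 261.2979408715499], [0.0, 387.73541739289544, 197.471948092562], [0.0, 0.0, 1.0]] -0.12720807715494792 [[0.0274, -0.9777, 0.2084, 0.3179], [-0.9996, -0.0272, 0.0041, -0.0233], [0.0016, -0.2084, -0.978, 1.1511], [0.0, 0.0, 0.0, 1.0]]
wrist [[277.4824837950174, 0.0, 257.2978215766115], [0.0, 277.4824837950174, 192.46025107653043], [0.0, 0.0, 1.0]] -0.04520570637113134 [[0.23, -0.9361, -0.2662, 0.2045], [-0.9732, -0.2218, -0.061, -0.5165], [-0.0019, 0.2731, -0.962, 0.3826], [0.0, 0.0, 0.0, 1.0]]
```

View pics/scene0.png

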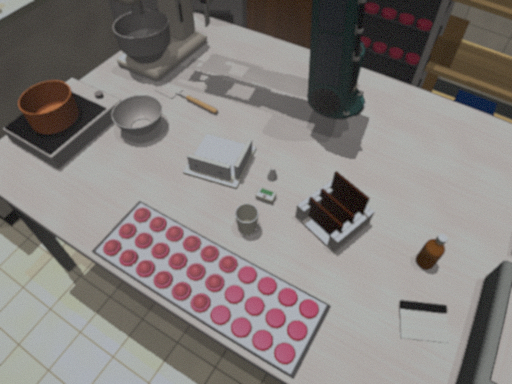

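View pics/top0.png

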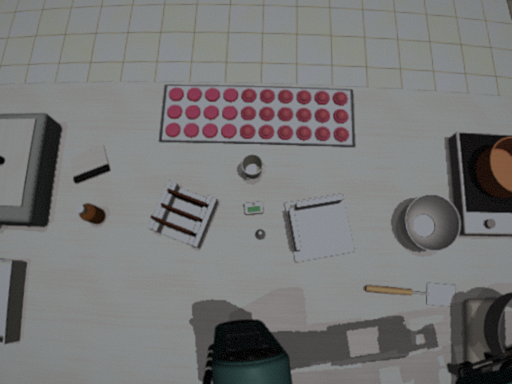

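View pics/wrist0.png

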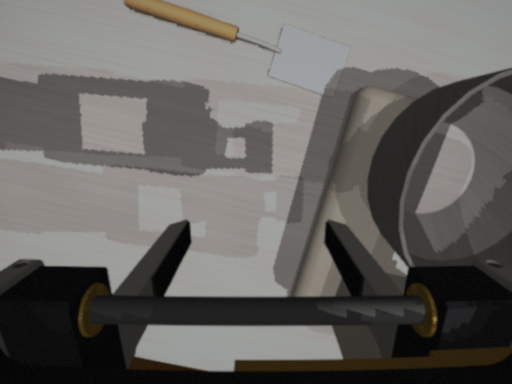

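The top view shows the rack around (184,215), the jig around (320,228), the jar at (251,167), the timer at (253,208) and the nozzle at (260,234). I'll enlarge these areas.

Run:
```python
import cv2
a=cv2.imread("pics/top0.png")
def up(im,x0,y0,x1,y1,k,n):
    c=cv2.resize(im[y0:y1,x0:x1],None,fx=k,fy=k,interpolation=cv2.INTER_CUBIC)
    cv2.imwrite(n,c)
up(a,140,175,230,255,8,"pics/rack0.png")
up(a,275,185,365,270,7,"pics/jig0.png")
b=cv2.imread("pics/scene0.png")
up(b,290,165,385,250,7,"pics/racks0.png")
up(b,175,125,265,190,8,"pics/jigs0.png")
```

```text
(no output)
```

View pics/rack0.png

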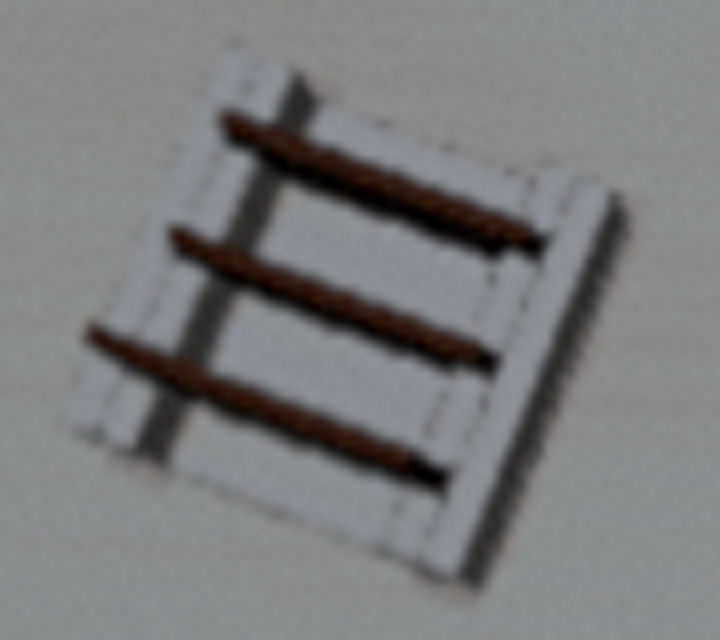

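View pics/jig0.png

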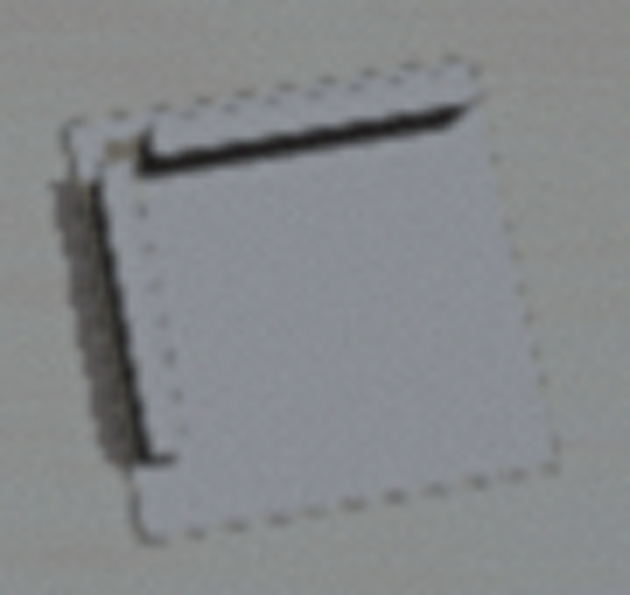

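View pics/racks0.png

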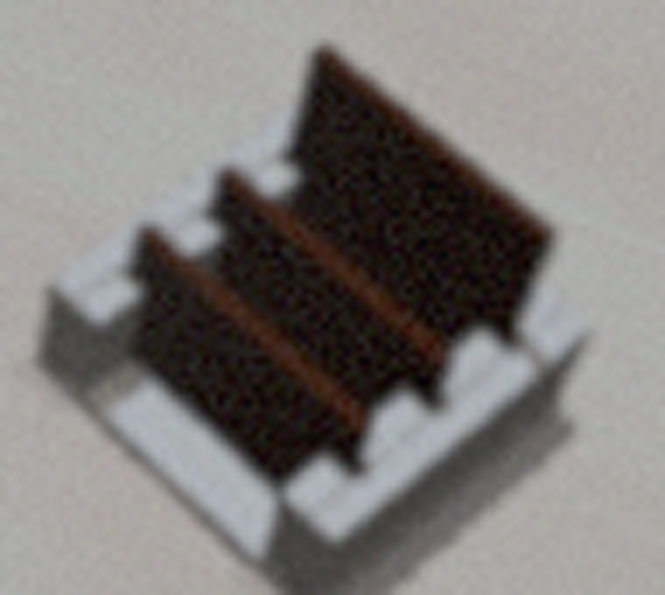

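View pics/jigs0.png

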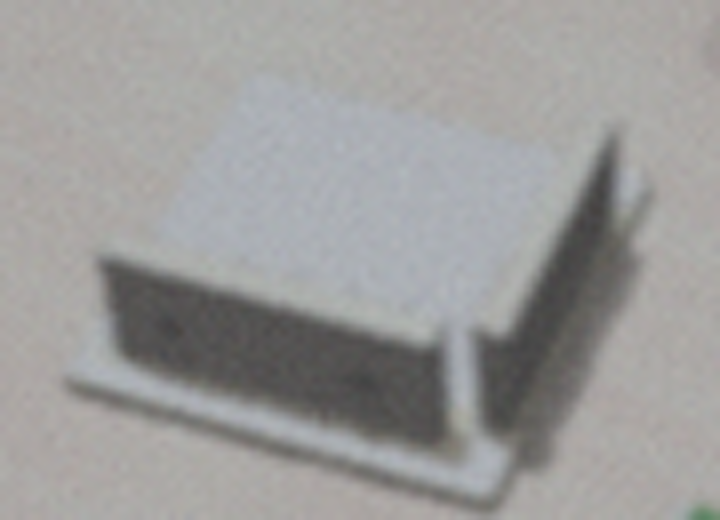

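```bash
cat > h.py <<'E'
import numpy as np, cv2
def ray(s,uv):
    K=s["intrinsics"]; k=s["k1"]; T=s["world_from_camera"]
    p=(np.atleast_2d(uv).astype(float)-[K[0,2],K[1,2]])/[K[0,0],K[1,1]]
    q=p.copy()
    for _ in range(30): q=p/(1+k*(q**2).sum(1,keepdims=True))
    d=np.c_[q,np.ones(len(q))]@T[:3,:3].T
    return T[:3,3],d
def onz(s,uv,z):
    o,d=ray(s,uv); t=(z-o[2])/d[:,2]; return (o+t[:,None]*d)[:,:2]
def proj(s,P):
    K=s["intrinsics"];T=s["world_from_camera"]
    c=(np.atleast_2d(P)-T[:3,3])@T[:3,:3]; q=c[:,:2]/c[:,2:]
    q=q*(1+s["k1"]*(q**2).sum(1,keepdims=True)); return q*[K[0,0],K[1,1]]+[K[0,2],K[1,2]]
def save(s,n,box=None,f=1):
    im=s["image"][:,:,::-1]
    if box: im=im[box[1]:box[3],box[0]:box[2]]
    cv2.imwrite(n,cv2.resize(np.ascontiguousarray(im),None,fx=f,fy=f,interpolation=cv2.INTER_CUBIC))
E
python3 - <<'E'
from bench import robot
from h import *
s=robot.snapshot("top"); c=robot.snapshot("scene")
def cr(p,x0,y0,k): return (np.array(p)+.5)/k-.5+[x0,y0]
# tall panel top edge ends (top view, z=.13)
e=onz(s,cr([[90,330],[418,462]],140,175,8),.13); print("tall top",e, e.mean(0), np.linalg.norm(e[0]-e[1]), np.arctan2(*(e[0]-e[1])[::-1]))
e=onz(c,cr([[322,50],[552,235]],290,165,7),.13); print("tall scene",e,e.mean(0), np.linalg.norm(e[0]-e[1]),np.arctan2(*(e[0]-e[1])[::-1]))
for q in ([[172,235],[492,360]],[[225,118],[545,243]]):
    e=onz(s,cr(q,140,175,8),.09); print("short",e.mean(0),np.linalg.norm(e[0]-e[1]), np.arctan2(*(e[0]-e[1])[::-1]))
j=onz(s,cr([[65,125],[478,66],[557,467],[142,542]],275,185,7),.01); print("jig",j,j.mean(0))
for i in range(4):
    d=j[(i+1)%4]-j[i]; print(np.linalg.norm(d),np.arctan2(d[1],d[0]))
# bystanders
for n,u,z in (("jar",(251,167),.04),("nozzle",(260,234),.02),("timer",(253,208),.02),("bottle",(93,214),.065),("bowl",(432,223),.04)): print(n,onz(s,[u],z))
E
```

```text
tall top [[0.47670493 0.27707195]
 [0.43580128 0.16278407]] [0.4562531  0.21992801] 0.1213871002515835 1.227100890959085
tall scene [[0.4427944  0.16603915]
 [0.47990658 0.2757796 ]] [0.46135049 0.22090938] 0.11584592911433068 -1.89690377417123
short [0.49715147 0.20438118] 0.1228930853904297 1.231895741048311
short [0.53937469 0.18848382] 0.1237305780174974 1.2268644261561978
jig [[ 0.54770266 -0.08664515]
 [ 0.5786683  -0.26552216]
 [ 0.40626083 -0.29697941]
 [ 0.37122296 -0.1217286 ]] [ 0.47596369 -0.19271883]
0.18153747810980234 -1.3993837726769773
0.17525380295014625 -2.9611191357588393
0.17871905655076284 1.7681244147227415
0.179933131839958 0.1962375474623799
jar [[0.64667553 0.01460739]]
nozzle [[ 0.44950641 -0.01775926]]
timer [[0.52630289 0.00516763]]
bottle [[0.48655737 0.46941452]]
bowl [[ 0.49123858 -0.52748812]]
```

```bash
cat >> h.py <<'E'
from scipy.spatial.transform import Rotation as Rn
def tool(o): return Rn.from_euler("xyz",o["ee_rot"]).as_matrix()
def plan(o,xyz,jaw):
    R=tool(o); d=R.T@(np.array(xyz)-o["tool_pos"])
    a=np.arctan2(R[1,1],R[0,1]); dy=(jaw-a+np.pi/2)%np.pi-np.pi/2
    # tool x points down: turn about tool x by r turns yaw by -r
    print("tool shift",d.round(4),"roll",round(-dy,4),"alt",round(-dy-np.pi*np.sign(-dy),4),"jaw now",round(a,4))
    print(R.round(4).tolist())
E
python3 - <<'E'
from bench import robot
from h import *
o=robot.get_obs(); plan(o,[.458,.22,.22],-.336); print(o["joint_positions"])
E
```

```text
tool shift [-0.0144 -0.6587 -0.4963] roll -1.003 alt 2.1386 jaw now -1.339
[[-0.0002, 0.2297, -0.9733], [0.001, -0.9733, -0.2297], [-1.0, -0.001, -0.0001]]
[-1.44211187e+00  8.75907259e-02  1.37143987e+00 -2.31380629e-05
  1.68359951e+00 -1.03131379e-01]
```

>>> send_rows:
  increments:
    - [0, -0.003, -0.032, -0.024, 0]
    - [0, -0.006, -0.064, -0.048, 0]
    - [0, -0.009, -0.096, -0.072, 0]
    - [0, -0.012, -0.128, -0.096, 0]
    - [0, -0.015, -0.16, -0.12, 0]

```text
time: 0.67
tool_pos: [0.2066, -0.3502, 0.2203]
ee_rot: [-2.245, 1.57, 1.127]
wrist_force: [-0.0, -0.0, 1.2]
width: 0.0642
```

>>> send_rows:
  increments:
    - [0, 0, -0.032, -0.024, 0]
    - [0, 0, -0.064, -0.048, 0]
    - [0, 0, -0.096, -0.072, 0]
    - [0, 0, -0.128, -0.096, 0]
    - [0, 0, -0.16, -0.12, 0]

```text
time: 1.08
tool_pos: [0.2865, -0.1669, 0.2206]
ee_rot: [2.271, 1.57, -0.64]
wrist_force: [0.8, -0.0, -0.2]
width: 0.0467
```

>>> send_rows:
  increments:
    - [0, 0, -0.032, -0.024, 0]
    - [0, 0, -0.064, -0.048, 0]
    - [0, 0, -0.096, -0.072, 0]
    - [0, 0, -0.128, -0.096, 0]
    - [0, 0, -0.16, -0.12, 0]

```text
time: 1.5
tool_pos: [0.3666, 0.0167, 0.2208]
ee_rot: [2.569, 1.569, -0.34]
wrist_force: [-0.1, -0.6, -0.5]
width: 0.0465
```

>>> send_rows:
  increments:
    - [0, 0, -0.032, -0.024, -0.1]
    - [0, 0, -0.064, -0.048, -0.2]
    - [0, 0, -0.096, -0.072, -0.3]
    - [0, 0, -0.128, -0.096, -0.4]
    - [0, 0, -0.14, -0.11, -0.5]

```text
time: 1.92
tool_pos: [0.4416, 0.1803, 0.2199]
ee_rot: [-1.936, 1.569, 1.947]
wrist_force: [0.1, -0.2, 0.1]
width: 0.047
```

Run:
```python
from bench import robot
from h import *
o=robot.get_obs(); print(o["tool_pos"],o["width"],o["time"]); plan(o,[.458,.22,.22],-.336); print(o["joint_positions"])
s=robot.snapshot("wrist"); save(s,"pics/w1.png")
```

```text
[0.4416388  0.18031025 0.2198823 ] 0.04700070428195977 1.9167
tool shift [-0.0001 -0.0182 -0.0389] roll -0.4935 alt 2.6481 jaw now -0.8295
[[-0.0006, 0.6752, -0.7376], [0.0016, -0.7376, -0.6752], [-1.0, -0.0016, -0.0006]]
[ 2.67440865e-01 -7.87581753e-02  1.50900492e+00  1.70227848e-03
  1.71152891e+00  1.09720566e+00]
```

View pics/w1.png

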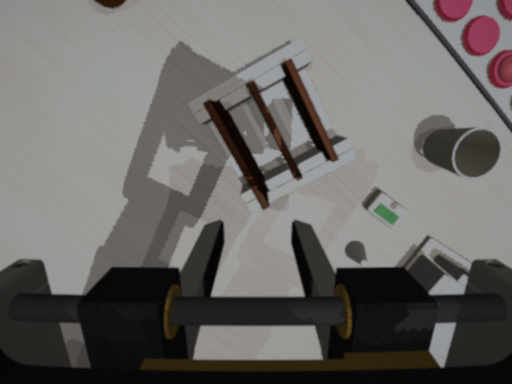

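The wrist view shows the rack: the tall panel's top edge runs from (207,103) to (265,206), and the short panels lie to its right. I'll rotate to line up and look again.

>>> send_rows:
  increments:
    - [-0.2, 0, 0, 0, -0.1]
    - [-0.4, 0, 0, 0, -0.2]
    - [-0.4, 0, 0, 0, -0.3]
    - [-0.4, 0, 0, 0, -0.4]
    - [-0.4, 0, 0, 0, -0.49]

```text
time: 2.38
tool_pos: [0.441, 0.1755, 0.2203]
ee_rot: [-0.302, 1.57, -2.218]
wrist_force: [0.5, 0.1, 0.2]
width: 0.0284
```

>>> send_rows:
  increments:
    - [-0.4, 0, 0, 0, 0]
    - [-0.4, 0, 0, 0, 0]

```text
time: 2.55
tool_pos: [0.4412, 0.1756, 0.2204]
ee_rot: [0.093, 1.57, -1.83]
wrist_force: [0.2, 0.2, -0.5]
width: 0.0278
```

Run:
```python
from bench import robot
from h import *
o=robot.get_obs(); print(o["tool_pos"],o["width"],o["time"]); plan(o,[.458,.22,.22],-.336); print(o["joint_positions"])
s=robot.snapshot("wrist"); save(s,"pics/w2.png",(160,50,400,230),3.3)
for z in (.13,):
  print(proj(s,[[.458,.22,z],[.4779,.2766,z],[.438,.163,z]]))
```

```text
[0.44115639 0.17560259 0.2204265 ] 0.027820554355159597 2.55
tool shift [ 0.0004  0.0005 -0.0475] roll -0.0166 alt 3.125 jaw now -0.3526
[[-0.0001, 0.9385, -0.3453], [-0.0003, -0.3453, -0.9385], [-1.0, 0.0, 0.0003]]
[ 2.59546606e-01 -8.36526174e-02  1.51247903e+00 -2.83453259e-04
  1.71292652e+00  6.12076649e-01]
[[257.2009968  148.94579364]
 [256.2611322   83.01450785]
 [258.08135733 208.23643551]]
```

View pics/w2.png

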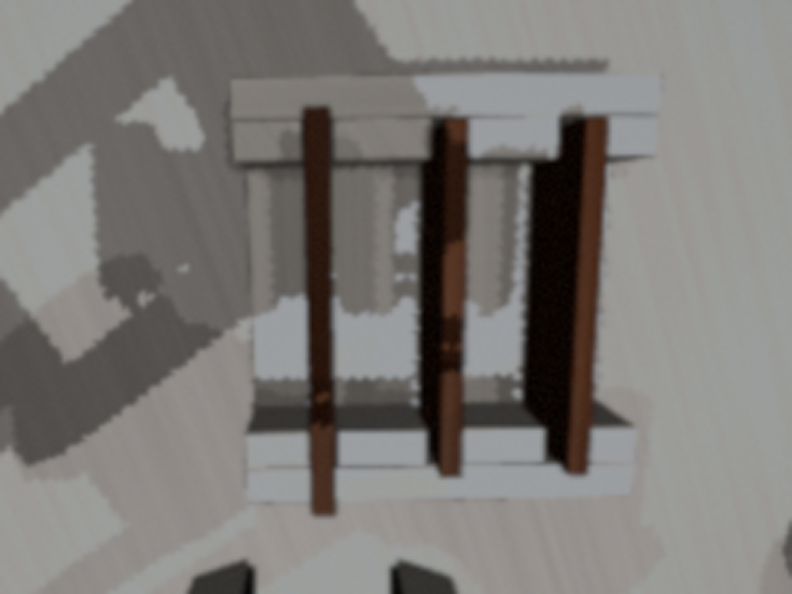

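The tall panel's top edge appears at crop x≈317–323, in line with the predicted position. I'll measure it from its ends.

Run:
```python
from bench import robot
from h import *
o=robot.get_obs()
s=robot.snapshot("wrist")
f=3.3; p=(np.array([[317,107],[323.5,515]])+.5)/f-.5+[160,50]
e=onz(s,p,.13); print(e,e.mean(0),np.linalg.norm(e[0]-e[1]),np.arctan2(*(e[0]-e[1])[::-1]))
# two-view check from edge centroid rows by mask
im=s["image"].astype(int); m=(im[:,:,0]-im[:,:,2]>15)&(im.sum(2)<260)
m[:,:235]=0;m[:,275:]=0;m[:78]=0;m[212:]=0
ys,xs=np.nonzero(m)
r=np.array([(np.mean(xs[ys==y]),y) for y in range(86,202) if (ys==y).sum()>3])
w=onz(s,r,.13); v=np.linalg.svd(w-w.mean(0))[2][0]; print(w.mean(0),np.arctan2(v[1],v[0]),len(r),"off line",np.cross(v,e.mean(0)-w.mean(0)))
plan(o,[*e.mean(0),.22],-.336)
```

```text
[[0.47772389 0.27763296]
 [0.43860565 0.16577373]] [0.45816477 0.22170335] 0.11850200177000378 1.2343803202951356
[0.45880623 0.22433841] -1.9054087996998557 116 off line 0.0002594770009475664
tool shift [ 0.0005  0.     -0.0491] roll -0.0162 alt 3.1254 jaw now -0.3522
[[0.0, 0.9386, -0.345], [-0.0003, -0.345, -0.9386], [-1.0, 0.0001, 0.0003]]<stdin>:12: DeprecationWarning: Arrays of 2-dimensional vectors are deprecated. Use arrays of 3-dimensional vectors instead. (deprecated in NumPy 2.0)
```

>>> send_rows:
  increments:
    - [-0.4, 0, 0, -0.02, -0.017]
    - [-0.4, 0, 0, -0.04, -0.017]
    - [-0.4, 0, 0, -0.049, -0.017]
    - [-0.4, 0, 0, -0.049, -0.017]
    - [-0.4, 0, 0, -0.049, -0.017]

```text
time: 3.07
tool_pos: [0.4579, 0.2219, 0.2202]
ee_rot: [-0.304, 1.569, -2.207]
wrist_force: [0.5, -0.4, -0.3]
width: 0.0283
```

Run:
```python
from bench import robot
from h import *
o=robot.get_obs(); plan(o,[.4582,.2217,.085],-.335)
s=robot.snapshot("wrist"); save(s,"pics/w3.png",(160,120,360,300),3.3)
```

```text
tool shift [ 1.352e-01  4.000e-04 -1.000e-04] roll 0.003 alt -3.1386 jaw now -0.332
[[-0.0008, 0.9454, -0.3259], [-0.0011, -0.3259, -0.9454], [-1.0, -0.0004, 0.0013]]
```

View pics/w3.png

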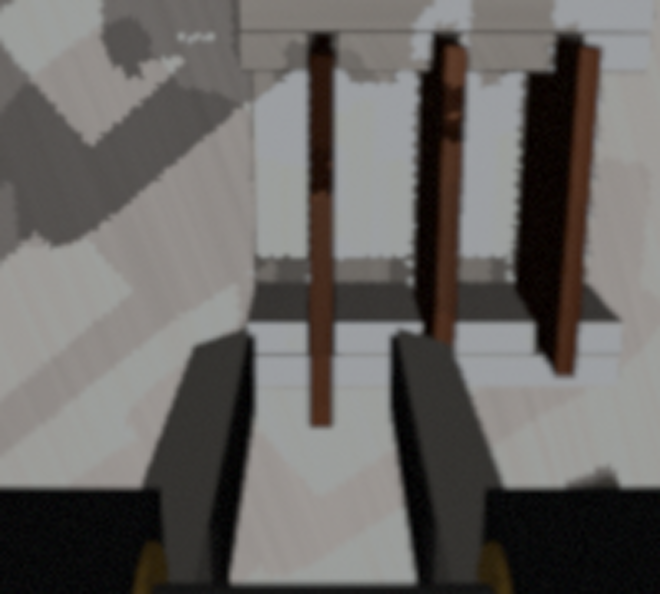

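The panel, at crop x=321, sits midway between the finger edges (251 and 392). I'll descend.

>>> send_rows:
  increments:
    - [-0.4, 0.035, 0, 0, 0]
    - [-0.4, 0.07, 0, 0, 0]
    - [-0.4, 0.09, 0, 0, 0]
    - [-0.4, 0.09, 0, 0, 0]

```text
time: 3.45
tool_pos: [0.4544, 0.2199, 0.1249]
ee_rot: [-0.848, 1.56, -2.752]
wrist_force: [-0.4, 0.4, -0.3]
width: 0.0279
```

Run:
```python
from bench import robot
from h import *
o=robot.get_obs(); plan(o,[.4582,.2217,.085],-.335)
s=robot.snapshot("wrist"); save(s,"pics/w4.png",(160,120,360,300),3.3)
```

```text
tool shift [ 0.0398  0.0034 -0.0032] roll 0.0018 alt -3.1398 jaw now -0.3332
[[-0.0103, 0.945, -0.327], [-0.0042, -0.3271, -0.945], [-0.9999, -0.0083, 0.0073]]
```

View pics/w4.png

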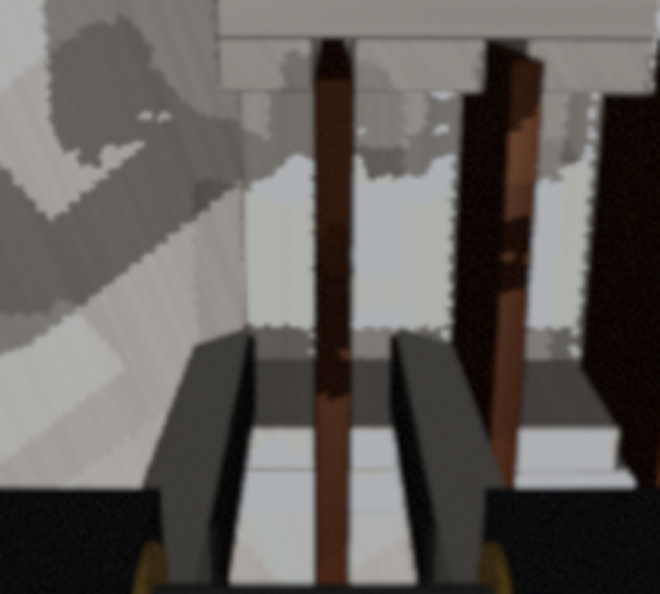

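>>> send_rows:
  increments:
    - [-0.4, 0, 0, 0, 0]
    - [-0.4, 0, 0, 0, 0]
    - [-0.4, 0, 0, 0, 0]

```text
time: 3.75
tool_pos: [0.4595, 0.2224, 0.133]
ee_rot: [2.212, 1.566, 0.308]
wrist_force: [0.8, 0.1, 1.3]
width: 0.028
```

Run:
```python
from bench import robot
from h import *
o=robot.get_obs(); print(o["tool_pos"],o["qvel"]);plan(o,[.4582,.2217,.085],-.335)
```

```text
[0.45950831 0.22242975 0.13301521] [ 0.00160568  0.00383506  0.00495946  0.00012587 -0.00251703  0.00015548]
tool shift [ 0.048  -0.0012  0.0012] roll 0.0027 alt -3.1389 jaw now -0.3323
[[0.0044, 0.9453, -0.3262], [0.0014, -0.3262, -0.9453], [-1.0, 0.0037, -0.0027]]
```

>>> send_rows:
  increments:
    - [-0.4, 0.01, 0, 0, 0]
    - [-0.4, 0.02, 0, 0, 0]
    - [-0.4, 0.03, 0, 0, 0]
    - [-0.4, 0.038, 0, 0, 0]
    - [-0.4, 0.045, 0, 0, 0]

```text
time: 4.17
tool_pos: [0.4573, 0.2219, 0.0835]
ee_rot: [-0.872, 1.568, -2.775]
wrist_force: [-0.3, 0.0, -0.7]
width: 0.0283
```

>>> send_rows:
  increments:
    - [-0.4, 0, 0, 0, 0]
    - [-0.4, 0, 0, 0, 0]
    - [-0.4, 0, 0, 0, 0]
    - [-0.4, 0, 0, 0, 0]
    - [-0.4, 0, 0, 0, 0]

```text
time: 4.58
tool_pos: [0.4586, 0.2223, 0.0861]
ee_rot: [2.174, 1.569, 0.271]
wrist_force: [-0.5, 0.8, -0.9]
width: 0.0283
```

Run:
```python
from bench import robot
from h import *
o=robot.get_obs(); print(o["tool_pos"]);plan(o,[.4582,.2217,.085],-.335)
s=robot.snapshot("wrist"); save(s,"pics/w5.png",(160,120,360,300),3.3)
```

```text
[0.45857204 0.22228384 0.08612072]
tool shift [ 0.0011 -0.0002  0.0007] roll 0.003 alt -3.1386 jaw now -0.332
[[0.0013, 0.9454, -0.3259], [0.0004, -0.3259, -0.9454], [-1.0, 0.0011, -0.0007]]
```

View pics/w5.png

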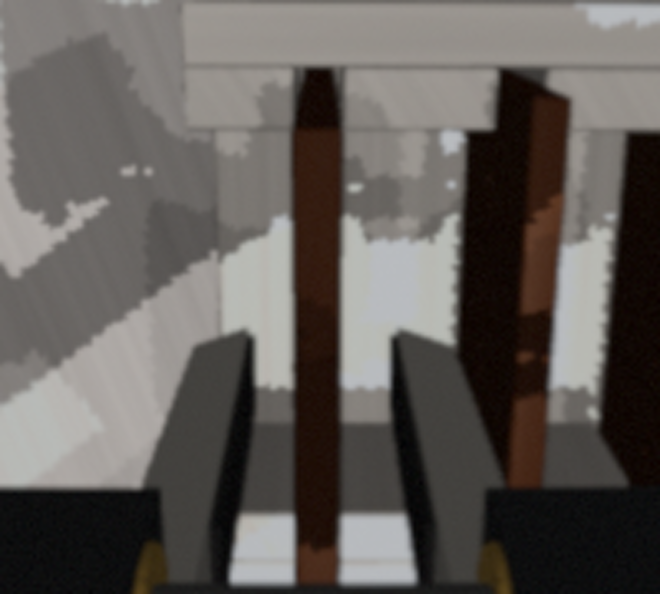

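>>> send_rows:
  increments:
    - [-0.4, 0, -0.001, 0, 0]
    - [-0.6, 0, -0.001, 0, 0]
    - [-0.8, 0, -0.001, 0, 0]
    - [-1, 0, -0.001, 0, 0]
    - [-1, 0, -0.001, 0, 0]

```text
time: 5.05
tool_pos: [0.4572, 0.2225, 0.0855]
ee_rot: [1.308, 1.571, -0.594]
wrist_force: [0.3, -0.6, 0.7]
width: 0.0077
```

>>> send_rows:
  increments:
    - [-1, 0, 0, 0, 0]
    - [-1, 0, 0, 0, 0]
    - [-1, 0, 0, 0, 0]

```text
time: 5.3
tool_pos: [0.4572, 0.2225, 0.0855]
ee_rot: [1.058, 1.571, -0.845]
wrist_force: [-1.2, 0.6, 0.4]
width: 0.008
```

>>> send_rows:
  increments:
    - [-1, -0.005, 0, 0, 0]
    - [-1, -0.01, 0, 0, 0]
    - [-1, -0.015, 0, 0, 0]
    - [-1, -0.02, 0, 0, 0]
    - [-1, -0.025, 0, 0, 0]

```text
time: 5.72
tool_pos: [0.4572, 0.2225, 0.1111]
ee_rot: [1.893, 1.57, -0.01]
wrist_force: [0.2, -0.2, -2.3]
width: 0.0082
```

>>> send_rows:
  increments:
    - [-1, -0.01, 0, 0, 0]
    - [-1, -0.022, 0, 0, 0]
    - [-1, -0.034, 0, 0, 0]
    - [-1, -0.046, 0, 0, 0]
    - [-1, -0.058, 0, 0, 0]

```text
time: 6.13
tool_pos: [0.4574, 0.2225, 0.1703]
ee_rot: [2.166, 1.569, 0.263]
wrist_force: [0.7, 0.0, -2.2]
width: 0.0079
```

>>> send_rows:
  increments:
    - [-1, -0.012, 0, 0, 0]
    - [-1, -0.024, 0, 0, 0]
    - [-1, -0.036, 0, 0, 0]
    - [-1, -0.048, 0, 0, 0]
    - [-1, -0.058, 0, 0, 0]

```text
time: 6.55
tool_pos: [0.4574, 0.2225, 0.2281]
ee_rot: [2.198, 1.57, 0.295]
wrist_force: [-0.0, 0.4, -1.2]
width: 0.0079
```

>>> send_rows:
  increments:
    - [-1, -0.008, 0, 0, 0]
    - [-1, -0.012, 0, 0, 0]
    - [-1, -0.012, 0, 0, 0]
    - [-1, -0.012, 0, 0, 0]

```text
time: 6.88
tool_pos: [0.4571, 0.2224, 0.2382]
ee_rot: [-0.729, 1.57, -2.632]
wrist_force: [-0.7, 0.0, -1.7]
width: 0.0079
```

Run:
```python
from bench import robot
from h import *
o=robot.get_obs(); print(o["tool_pos"],o["time"],o["joint_positions"])
plan(o,[.515,-.18,.245],.185)
for n in("scene","top","wrist"):
  s=robot.snapshot(n); save(s,f"pics/{n}6.png")
```

```text
[0.45707686 0.22243695 0.23818265] 6.8833 [ 3.41396451e-01 -9.64440738e-03  1.40665481e+00 -9.02217244e-05
  1.74510399e+00  6.73355765e-01]
tool shift [-0.0067  0.1859  0.3616] roll -0.517 alt 2.6246 jaw now -0.332
[[-0.0005, 0.9454, -0.3259], [-0.0003, -0.3259, -0.9454], [-1.0, -0.0004, 0.0004]]
```

View pics/scene6.png

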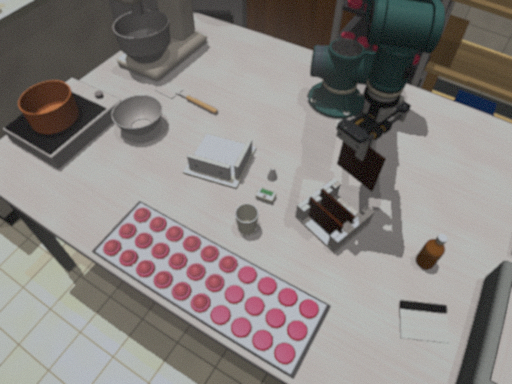

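View pics/wrist6.png

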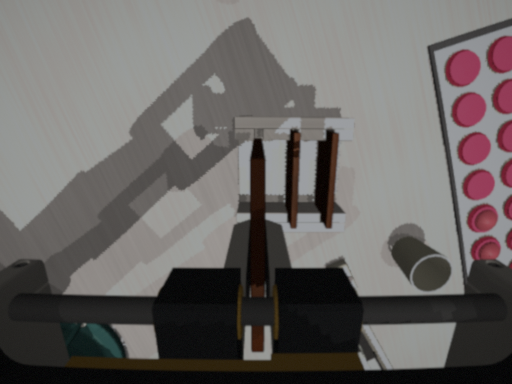

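>>> send_rows:
  increments:
    - [-1, 0, 0.005, 0.011, 0]
    - [-1, 0, 0.015, 0.032, 0]
    - [-1, 0, 0.026, 0.054, 0]
    - [-1, 0, 0.036, 0.076, 0]
    - [-1, 0, 0.046, 0.097, 0]

```text
time: 7.45
tool_pos: [0.4687, 0.1138, 0.2381]
ee_rot: [-0.332, 1.57, -2.235]
wrist_force: [-0.2, 0.7, -0.9]
width: 0.0077
```

>>> send_rows:
  increments:
    - [-1, 0, 0.01, 0.022, 0]
    - [-1, 0, 0.02, 0.043, 0]
    - [-1, 0, 0.031, 0.065, 0]
    - [-1, 0, 0.041, 0.086, 0]
    - [-1, 0, 0.051, 0.108, 0]

```text
time: 7.87
tool_pos: [0.4816, -0.0049, 0.2381]
ee_rot: [-0.703, 1.57, -2.606]
wrist_force: [0.3, 0.8, -1.2]
width: 0.0075
```

>>> send_rows:
  increments:
    - [-1, 0, 0.01, 0.022, 0]
    - [-1, 0, 0.02, 0.043, 0]
    - [-1, 0, 0.031, 0.065, 0]
    - [-1, 0, 0.041, 0.086, 0]
    - [-1, 0, 0.051, 0.108, 0]

```text
time: 8.28
tool_pos: [0.4944, -0.1235, 0.2381]
ee_rot: [-1.016, 1.57, -2.919]
wrist_force: [-0.1, 0.2, -2.2]
width: 0.0079
```

>>> send_rows:
  increments:
    - [-1, 0, 0.01, 0.022, -0.1]
    - [-1, 0, 0.02, 0.043, -0.2]
    - [-1, 0, 0.031, 0.06, -0.3]
    - [-1, 0, 0.035, 0.07, -0.4]
    - [-1, 0, 0.037, 0.076, -0.5]

```text
time: 8.7
tool_pos: [0.5044, -0.2081, 0.2375]
ee_rot: [-1.602, 1.569, -3.003]
wrist_force: [-1.0, 0.2, -2.1]
width: 0.0079
```

>>> send_rows:
  increments:
    - [-1, 0, 0, 0, -0.017]
    - [-1, 0, 0, 0, -0.017]
    - [-1, 0, 0, 0, -0.017]
    - [-1, 0, 0, 0, -0.017]

```text
time: 9.03
tool_pos: [0.5051, -0.2051, 0.2385]
ee_rot: [-3.072, 1.571, 1.824]
wrist_force: [-0.6, -0.9, -0.8]
width: 0.0079
```

Run:
```python
from bench import robot
from h import *
o=robot.get_obs(); print(o["tool_pos"],o["time"],o["joint_positions"])
plan(o,[.505,-.206,.2],.185)
for n in("scene","top","wrist"):
  s=robot.snapshot(n); save(s,f"pics/{n}7.png")
s=robot.snapshot("top"); save(s,"pics/jt7.png",(270,180,370,280),6)
s=robot.snapshot("scene"); save(s,"pics/js7.png",(170,110,270,200),7)
```

```text
[ 0.50510086 -0.20514212  0.23850787] 9.0333 [-4.89830021e-01  7.24896132e-02  1.32161014e+00  5.13928246e-05
  1.74753942e+00 -6.74033373e-01]
tool shift [ 0.0385 -0.0003  0.0008] roll -0.0008 alt 3.1408 jaw now 0.1842
[[-0.0, 0.9831, 0.1832], [0.0001, 0.1832, -0.9831], [-1.0, -0.0, -0.0001]]
```

View pics/wrist7.png

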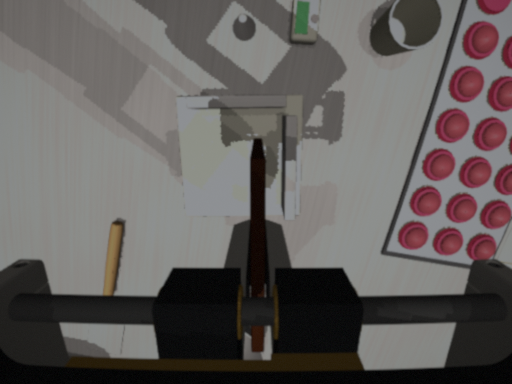

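View pics/js7.png

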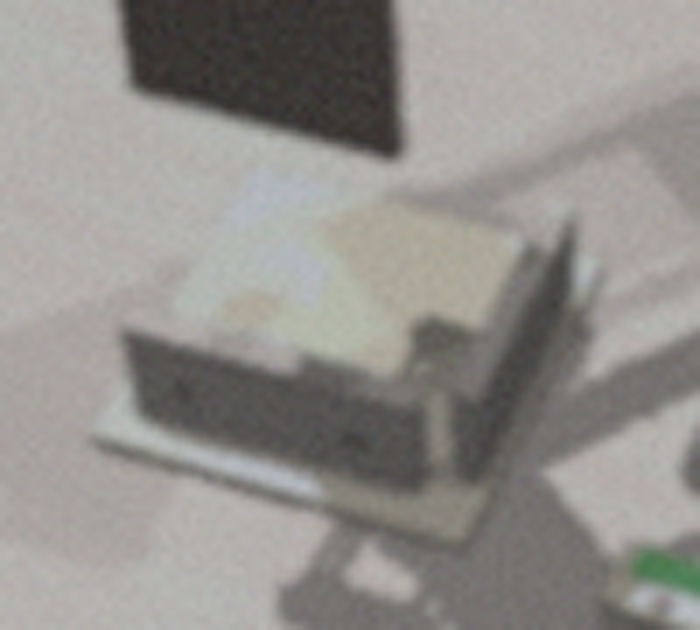

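View pics/jt7.png

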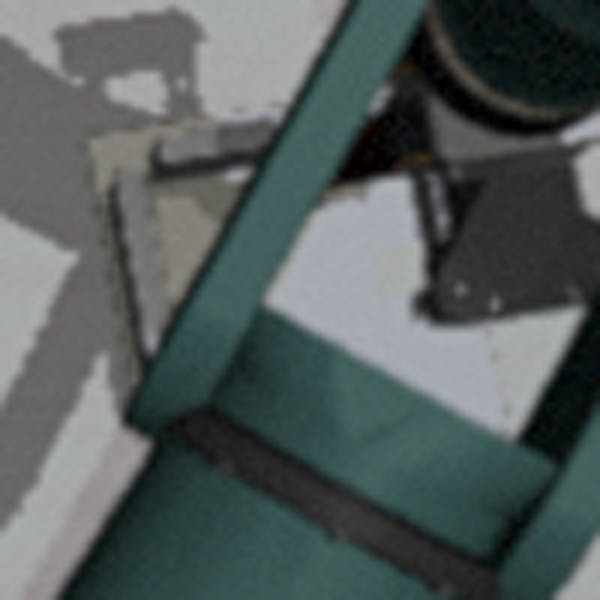

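The wrist view shows the jig plate at (178–302, 95–217), with the end stop along its top and the back stop at x≈290. The panel's end is at (258,142). I'll enlarge this.

Run:
```python
from h import *
im=cv2.imread("pics/wrist7.png")
cv2.imwrite("pics/w7z.png",cv2.resize(im[85:225,165:315],None,fx=5,fy=4.2,interpolation=cv2.INTER_CUBIC))
```

```text
(no output)
```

View pics/w7z.png

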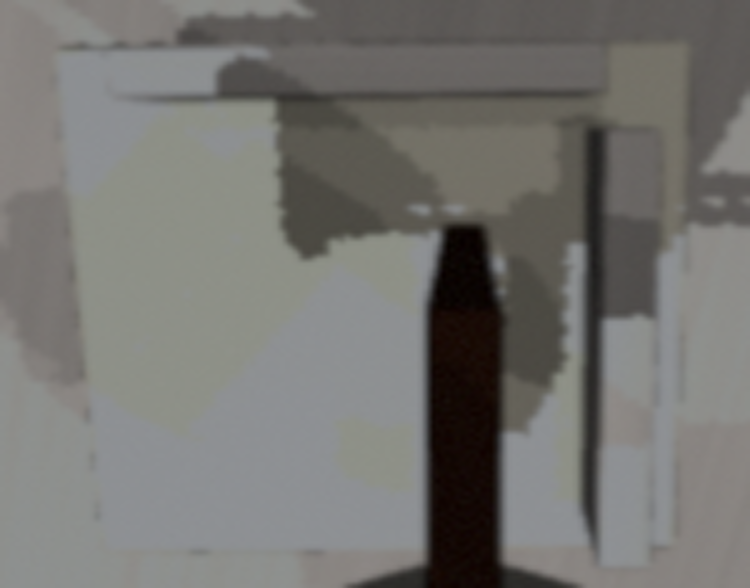

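Run:
```python
from bench import robot
from h import *
s=robot.snapshot("wrist"); o=robot.get_obs()
def c(p): return (np.array(p,float)+.5)/[5,4.2]-.5+[165,85]
b=onz(s,c([[606,128],[599,565]]),.07); e=onz(s,c([[115,93],[604,92]]),.07); j=onz(s,c([[58,47],[688,43],[672,547],[103,548]]),.01)
db=b[0]-b[1]; de=e[1]-e[0]
print("back yaw",np.arctan2(-db[0],db[1]),np.linalg.norm(db),"end yaw",np.arctan2(de[1],de[0]),np.linalg.norm(de))
print(j.mean(0),[(np.linalg.norm(j[(i+1)%4]-j[i]).round(4),np.arctan2(*(j[(i+1)%4]-j[i])[::-1]).round(3)) for i in range(4)])
for yaw in(.18,.185):
  R=np.array([[np.cos(yaw),-np.sin(yaw)],[np.sin(yaw),np.cos(yaw)]])
  bx=(b@R)[:,0]; ey=(e@R)[:,1]; print("stops",bx,ey,"plate-based",(j.mean(0)@R)+[.06,.072])
  print("seat from stops",R@[bx.mean()-.004,ey.mean()-.06],"from plate",j.mean(0)+R@[.056,.012])
# panel end: near bottom end & top corner in wrist
T=o["tool_pos"]
zt=T[2]+.0445; zb=zt-.12
p=onz(s,c([[430,305],[500,305]]),zt); q=onz(s,c([[445,227],[485,227]]),zb); print("panel +y end top",p,p.mean(0),"bottom",q,q.mean(0)); print(T)
n=np.array([.9831,.1832]);t=np.array([-.1832,.9831])
print("top rel tcp",(p.mean(0)-T[:2])@n,(p.mean(0)-T[:2])@t,"bot",(q.mean(0)-T[:2])@n,(q.mean(0)-T[:2])@t)
```

```text
back yaw 0.19891535914314526 0.13424841751609387 end yaw 0.18588037321168047 0.11751794496999651
[ 0.47875605 -0.19339685] [(np.float64(0.1761), np.float64(0.191)), (np.float64(0.1778), np.float64(-1.371)), (np.float64(0.178), np.float64(-2.953)), (np.float64(0.1774), np.float64(1.76))]
stops [0.49516318 0.49770239] [-0.20438001 -0.20368897] plate-based [ 0.49639736 -0.20398376]
seat from stops [ 0.53174687 -0.17160864] from plate [ 0.53170294 -0.17156507]
stops [0.49408871 0.49595676] [-0.20626174 -0.20615829] plate-based [ 0.49501199 -0.20616229]
seat from stops [ 0.53161245 -0.17134554] from plate [ 0.53159312 -0.17130061]
panel +y end top [[ 0.49197694 -0.14716471]
 [ 0.49863208 -0.14591456]] [ 0.49530451 -0.14653963] bottom [[ 0.4920749  -0.1484793 ]
 [ 0.49916835 -0.14714697]] [ 0.49562163 -0.14781313]
[ 0.50533419 -0.20527944  0.23859779]
top rel tcp 0.0009009503263711378 0.059584541299509505 bot 0.0009794043625366879 0.058274468547508736
```

>>> send_rows:
  increments:
    - [-1, 0.015, 0, 0, -0.005]
    - [-1, 0.03, 0, 0, -0.005]
    - [-1, 0.045, 0, 0, -0.005]
    - [-1, 0.06, 0, 0, -0.005]
    - [-1, 0.075, 0, 0, -0.005]

```text
time: 9.75
tool_pos: [0.5053, -0.2054, 0.1629]
ee_rot: [0.58, 1.571, -0.801]
wrist_force: [0.1, -0.1, -1.5]
width: 0.0081
```

>>> send_rows:
  increments:
    - [-1, 0.015, 0, 0, 0]
    - [-1, 0.03, 0, 0, 0]
    - [-1, 0.045, 0, 0, 0]
    - [-1, 0.055, 0, 0, 0]
    - [-1, 0.06, 0, 0, 0]

```text
time: 10.17
tool_pos: [0.5044, -0.2051, 0.1016]
ee_rot: [-2.218, 1.568, 2.684]
wrist_force: [-0.2, -0.0, -2.2]
width: 0.0081
```

>>> send_rows:
  increments:
    - [-1, 0.002, 0, 0, 0]
    - [-1, 0.004, 0, 0, 0]
    - [-1, 0.006, 0, 0, 0]
    - [-1, 0.006, 0, 0, 0]
    - [-1, 0.006, 0, 0, 0]

```text
time: 10.58
tool_pos: [0.5056, -0.2058, 0.0981]
ee_rot: [0.85, 1.57, -0.53]
wrist_force: [0.4, 0.1, -1.6]
width: 0.0081
```

Run:
```python
from bench import robot
from h import *
o=robot.get_obs(); print(o["tool_pos"],o["time"],o["wrist_force"])
plan(o,[.5316-.001,-.1713+.0008,.0855],.19)
```

```text
[ 0.50562605 -0.20576162  0.09813102] 10.5833 [ 0.36279386  0.11908421 -1.55366937]
tool shift [ 0.0126  0.0312 -0.0299] roll 0.0 alt -3.1416 jaw now 0.19
[[0.001, 0.982, 0.1889], [-0.0006, 0.1889, -0.982], [-1.0, 0.0009, 0.0008]]
```

>>> send_rows:
  increments:
    - [-1, 0, 0.006, -0.005, 0]
    - [-1, 0, 0.012, -0.01, 0]
    - [-1, 0, 0.018, -0.016, 0]
    - [-1, 0, 0.023, -0.021, 0]
    - [-1, 0, 0.024, -0.022, 0]

```text
time: 11.0
tool_pos: [0.5256, -0.1779, 0.0975]
ee_rot: [2.227, 1.57, 0.848]
wrist_force: [0.1, -0.1, -1.5]
width: 0.0078
```

>>> send_rows:
  increments:
    - [-1, 0.003, 0, 0, 0]
    - [-1, 0.006, 0, 0, 0]
    - [-1, 0.009, 0, 0, 0]
    - [-1, 0.01, 0, 0, 0]
    - [-1, 0.01, 0, 0, 0]

```text
time: 11.42
tool_pos: [0.5241, -0.1796, 0.0867]
ee_rot: [-2.057, 1.569, 2.845]
wrist_force: [0.0, 0.0, -2.0]
width: 0.008
```

>>> send_rows:
  increments:
    - [-1, 0.001, 0, 0, 0]
    - [-1, 0.001, 0, 0, 0]
    - [-1, 0.001, 0, 0, 0]

```text
time: 11.67
tool_pos: [0.5247, -0.1796, 0.0866]
ee_rot: [0.667, 1.571, -0.714]
wrist_force: [0.4, -0.4, -2.5]
width: 0.0077
```

Run:
```python
from bench import robot
from h import *
o=robot.get_obs(); print(o["tool_pos"],o["time"],o["wrist_force"])
plan(o,[.5316-.001,-.1713+.0008,.0855],.19)
s=robot.snapshot("wrist"); save(s,"pics/w8.png"); save(s,"pics/w8z.png",(190,100,330,290),3.1)
s=robot.snapshot("scene"); save(s,"pics/js8.png",(170,110,270,200),7)
```

```text
[ 0.52468775 -0.17964031  0.08657538] 11.6667 [ 0.4004394  -0.43454515 -2.46073773]
tool shift [ 0.0011  0.0075 -0.0079] roll -0.0002 alt 3.1414 jaw now 0.1898
[[0.0002, 0.982, 0.1886], [-0.0002, 0.1886, -0.982], [-1.0, 0.0002, 0.0002]]
```

View pics/w8z.png

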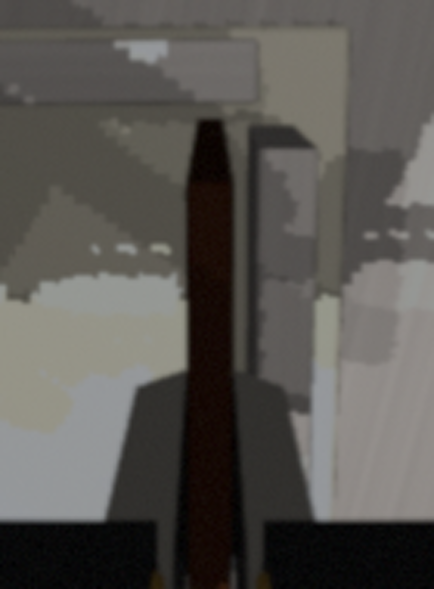

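View pics/js8.png

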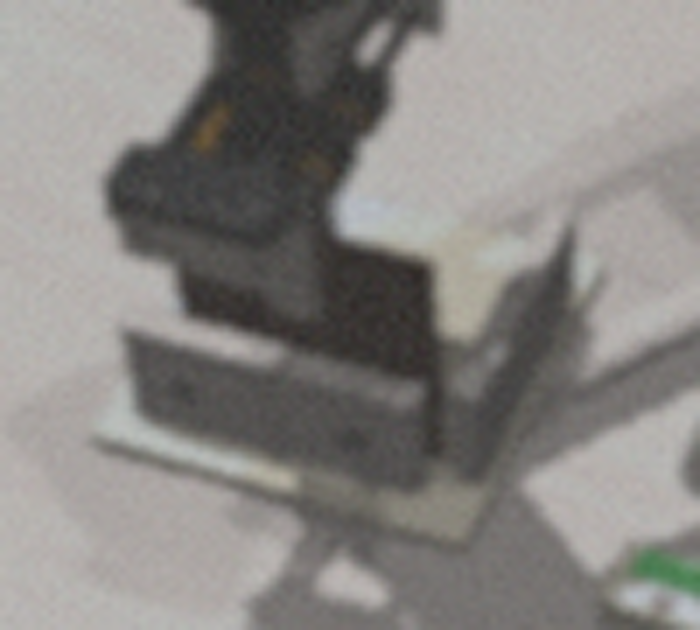

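The panel is about 7 mm from both stops. I'll lower it until it just touches the base.

>>> send_rows:
  increments:
    - [-1, 0.001, 0, 0, 0]
    - [-1, 0.001, 0, 0, 0]
    - [-1, 0.001, 0, 0, 0]
    - [-1, 0.001, 0, 0, 0]

```text
time: 12.1
tool_pos: [0.5247, -0.1795, 0.0855]
ee_rot: [0.549, 1.571, -0.832]
wrist_force: [0.2, 0.5, -1.6]
width: 0.0077
```

>>> send_rows:
  increments:
    - [-1, 0.001, 0, 0, 0]
    - [-1, 0.001, 0, 0, 0]
    - [-1, 0.001, 0, 0, 0]
    - [-1, 0.001, 0, 0, 0]

```text
time: 12.43
tool_pos: [0.5247, -0.1795, 0.0855]
ee_rot: [0.674, 1.57, -0.706]
wrist_force: [-2.6, 1.5, 4.3]
width: 0.0075
```

The panel is on the base, with z stiffness around 6 N/mm. I'll ease off slightly and approach the back stop.

>>> send_rows:
  increments:
    - [-1, -0.0005, 0.001, 0, 0]
    - [-1, -0.0005, 0.002, 0, 0]
    - [-1, -0.0005, 0.003, 0, 0]
    - [-1, -0.0005, 0.004, 0, 0]
    - [-1, -0.0005, 0.005, 0, 0]

```text
time: 12.85
tool_pos: [0.5295, -0.179, 0.0855]
ee_rot: [-0.36, 1.57, -1.741]
wrist_force: [-2.7, 0.0, 4.8]
width: 0.0079
```

>>> send_rows:
  increments:
    - [-1, 0, 0.0005, 0, 0]
    - [-1, 0, 0.001, 0, 0]
    - [-1, 0, 0.001, 0, 0]
    - [-1, 0, 0.001, 0, 0]

```text
time: 13.18
tool_pos: [0.5308, -0.1788, 0.0855]
ee_rot: [0.297, 1.57, -1.084]
wrist_force: [-3.2, 0.1, 4.7]
width: 0.0081
```

>>> send_rows:
  increments:
    - [-1, 0, 0.0005, 0, 0]
    - [-1, 0, 0.001, 0, 0]
    - [-1, 0, 0.001, 0, 0]
    - [-1, 0, 0.001, 0, 0]

```text
time: 13.52
tool_pos: [0.5316, -0.1786, 0.0855]
ee_rot: [0.023, 1.57, -1.358]
wrist_force: [-3.0, -0.2, 5.4]
width: 0.0084
```

>>> send_rows:
  increments:
    - [-1, -0.0005, 0.0005, 0, 0]
    - [-1, -0.0005, 0.001, 0, 0]
    - [-1, -0.0005, 0.001, 0, 0]
    - [-1, -0.0005, 0.001, 0, 0]

```text
time: 13.85
tool_pos: [0.5319, -0.1786, 0.0855]
ee_rot: [-1.152, 1.569, -2.533]
wrist_force: [-5.1, -2.2, 4.5]
width: 0.0077
```

>>> send_rows:
  increments:
    - [-1, 0, 0.0005, 0, 0]
    - [-1, 0, 0.001, 0, 0]
    - [-1, 0, 0.001, 0, 0]
    - [-1, 0, 0.001, 0, 0]

```text
time: 14.18
tool_pos: [0.5319, -0.1786, 0.0855]
ee_rot: [-1.382, 1.567, -2.763]
wrist_force: [-6.6, -3.2, 6.5]
width: 0.0079
```

Back stop contact: the position has stalled and the reaction is about 6 N. Next I'll go toward the end stop.

>>> send_rows:
  increments:
    - [-1, -0.0005, 0, -0.001, 0]
    - [-1, -0.0005, 0, -0.002, 0]
    - [-1, -0.0005, 0, -0.003, 0]
    - [-1, -0.0005, 0, -0.004, 0]
    - [-1, -0.0005, 0, -0.005, 0]

```text
time: 14.6
tool_pos: [0.5314, -0.1759, 0.0858]
ee_rot: [-0.587, 1.564, -1.969]
wrist_force: [-5.2, -7.2, 3.7]
width: 0.0077
```

>>> send_rows:
  increments:
    - [-1, 0, 0, -0.0005, 0]
    - [-1, 0, 0, -0.001, 0]
    - [-1, 0, 0, -0.001, 0]
    - [-1, 0, 0, -0.001, 0]

```text
time: 14.93
tool_pos: [0.5312, -0.1748, 0.0858]
ee_rot: [-0.625, 1.565, -2.007]
wrist_force: [-6.6, -6.9, 3.1]
width: 0.0078
```

>>> send_rows:
  increments:
    - [-1, 0, 0, -0.0005, 0]
    - [-1, 0, 0, -0.001, 0]
    - [-1, 0, 0, -0.001, 0]
    - [-1, 0, 0, -0.001, 0]

```text
time: 15.27
tool_pos: [0.531, -0.1738, 0.0858]
ee_rot: [-0.622, 1.565, -2.003]
wrist_force: [-4.9, -6.9, 3.4]
width: 0.0079
```

Run:
```python
from bench import robot
from h import *
o=robot.get_obs(); print(o["tool_pos"],o["time"],tool(o).T@o["wrist_force"])
plan(o,[.5316-.001,-.1713+.0008,.0855],.19)
s=robot.snapshot("wrist"); save(s,"pics/w9z.png",(190,100,330,290),3.1)
```

```text
[ 0.53100701 -0.17381998  0.08577722] 15.2667 [-3.38719746 -6.15544109  5.81527944]
tool shift [ 0.0003  0.0002 -0.0033] roll -0.0006 alt 3.141 jaw now 0.1894
[[-0.0026, 0.9821, 0.1883], [-0.0057, 0.1883, -0.9821], [-1.0, -0.0037, 0.0051]]
```

View pics/w9z.png

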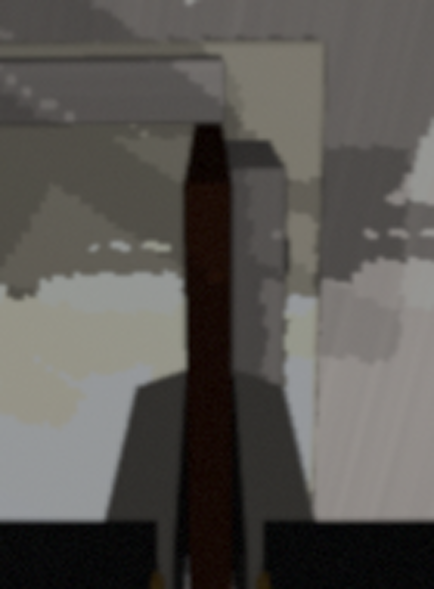

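The panel face is flush on the back stop, and about 3 mm remain to the end stop. The roughly 6 N along y is sliding friction. I'll continue.

>>> send_rows:
  increments:
    - [-1, -0.0003, 0, -0.0005, 0]
    - [-1, -0.0003, 0, -0.001, 0]
    - [-1, -0.0003, 0, -0.0015, 0]
    - [-1, -0.0003, 0, -0.002, 0]

```text
time: 15.65
tool_pos: [0.5305, -0.1716, 0.0857]
ee_rot: [-0.719, 1.565, -2.1]
wrist_force: [-5.1, -6.1, 2.5]
width: 0.0078
```

>>> send_rows:
  increments:
    - [-1, 0, 0, -0.0005, 0]
    - [-1, 0, 0, -0.001, 0]
    - [-1, 0, 0, -0.001, 0]
    - [-1, 0, 0, -0.001, 0]

```text
time: 15.98
tool_pos: [0.5303, -0.1705, 0.0857]
ee_rot: [-0.748, 1.565, -2.13]
wrist_force: [-5.9, -6.0, 1.9]
width: 0.0081
```

>>> send_rows:
  increments:
    - [-1, 0, 0, -0.0005, 0]
    - [-1, 0, 0, -0.0005, 0]
    - [-1, 0, 0, -0.0005, 0]
    - [-1, 0, 0, -0.0005, 0]

```text
time: 16.32
tool_pos: [0.5303, -0.1702, 0.0858]
ee_rot: [-0.706, 1.565, -2.087]
wrist_force: [-4.8, -6.5, 2.0]
width: 0.0079
```

>>> send_rows:
  increments:
    - [-1, 0, 0, -0.0005, 0]
    - [-1, 0, 0, -0.0005, 0]
    - [-1, 0, 0, -0.0005, 0]
    - [-1, 0, 0, -0.0005, 0]

```text
time: 16.65
tool_pos: [0.5303, -0.1701, 0.0858]
ee_rot: [-0.612, 1.564, -1.993]
wrist_force: [-5.3, -7.6, 2.2]
width: 0.0077
```

>>> send_rows:
  increments:
    - [-1, 0, 0, -0.0005, 0]
    - [-1, 0, 0, -0.0005, 0]
    - [-1, 0, 0, -0.0005, 0]
    - [-1, 0, 0, -0.0005, 0]

```text
time: 16.98
tool_pos: [0.5303, -0.1701, 0.0859]
ee_rot: [-0.528, 1.563, -1.909]
wrist_force: [-4.8, -8.6, 1.3]
width: 0.0078
```

>>> send_rows:
  increments:
    - [-1, 0, 0, -0.0005, 0]
    - [-1, 0, 0, -0.0005, 0]
    - [-1, 0, 0, -0.0005, 0]
    - [-1, 0, 0, -0.0005, 0]

```text
time: 17.32
tool_pos: [0.5302, -0.17, 0.0859]
ee_rot: [-0.465, 1.563, -1.847]
wrist_force: [-4.6, -8.9, 1.7]
width: 0.0081
```

Run:
```python
from bench import robot
from h import *
o=robot.get_obs(); print(o["tool_pos"],o["time"],tool(o).T@o["wrist_force"],o["wrist_torque"])
plan(o,[.5316-.001,-.1713+.0008,.0855],.19)
s=robot.snapshot("wrist"); save(s,"pics/w10z.png",(190,100,330,290),3.1)
s=robot.snapshot("scene"); save(s,"pics/js10.png",(170,110,270,200),7)
```

```text
[ 0.53023704 -0.17001362  0.08590446] 17.3167 [-1.58750932 -6.22986448  7.86568026] [-1.77806309  0.96677808  0.20812379]
tool shift [0.0004 0.0003 0.0005] roll -0.0011 alt 3.1405 jaw now 0.1889
[[-0.0022, 0.9822, 0.1878], [-0.0077, 0.1878, -0.9822], [-1.0, -0.0036, 0.0072]]
```

View pics/w10z.png

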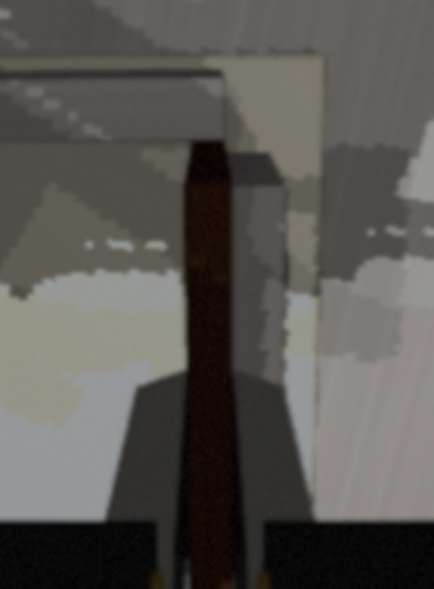

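View pics/js10.png

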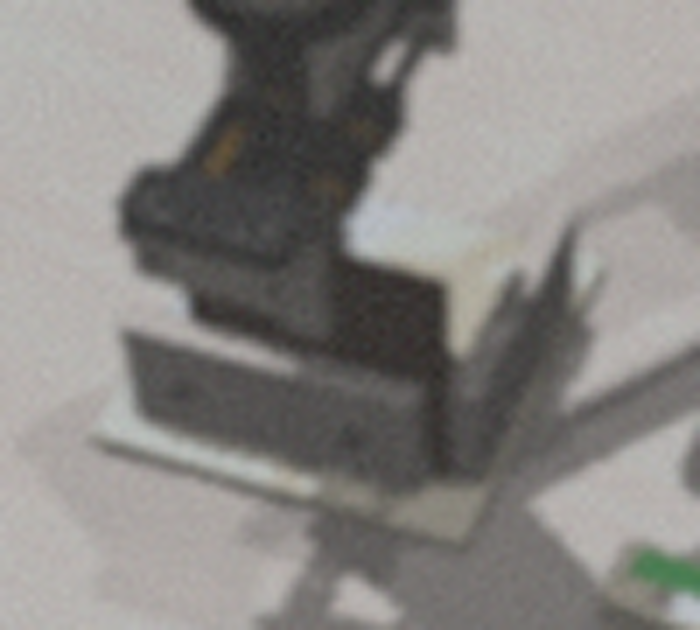

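>>> send_rows:
  increments:
    - [-1, 0, 0.0005, -0.0005, 0]
    - [-1, 0, 0.0005, -0.001, 0]
    - [-1, 0, 0.0005, -0.001, 0]
    - [-1, 0, 0.0005, -0.001, 0]

```text
time: 17.75
tool_pos: [0.5303, -0.1699, 0.086]
ee_rot: [-0.466, 1.561, -1.848]
wrist_force: [-6.2, -10.9, 2.8]
width: 0.0079
```

>>> send_rows:
  increments:
    - [-1, 0, 0, -0.0005, 0]
    - [-1, 0, 0, -0.0005, 0]
    - [-1, 0, 0, -0.0005, 0]
    - [-1, 0, 0, -0.0005, 0]

```text
time: 18.08
tool_pos: [0.5303, -0.1699, 0.0861]
ee_rot: [-0.416, 1.56, -1.798]
wrist_force: [-5.5, -11.9, 1.2]
width: 0.0082
```

Run:
```python
from bench import robot
from h import *
o=robot.get_obs(); print(o["tool_pos"],o["time"],tool(o).T@o["wrist_force"],o["wrist_torque"])
plan(o,[.5316-.001,-.1713+.0008,.0855],.19)
s=robot.snapshot("wrist"); save(s,"pics/w11z.png",(230,120,290,180),10)
def c(p): return (np.array(p,float)+.5)/3.1-.5+[190,100]
T=o["tool_pos"];n=np.array([.982,.189]);t=np.array([-.189,.982]);seat=np.array([.5316,-.1713])
for nm,p,z in(("top",[[186,184],[232,184]],.13),("bot@.07",[[191,142],[225,142]],.07),("bot@.01",[[191,142],[225,142]],.01),("endstop top edge",[[10,141],[180,141]],.07)):
  q=onz(s,c(p),z); print(nm,((q-seat)@n).round(4),((q-seat)@t).round(4))
```

```text
[ 0.53027395 -0.16990429  0.08609303] 18.0833 [-1.06777111 -7.64162973 10.69952637] [-2.31366874  1.05174728  0.18650457]
tool shift [0.0006 0.0002 0.0006] roll -0.0015 alt 3.1401 jaw now 0.1885
[[-0.0024, 0.9823, 0.1874], [-0.0106, 0.1874, -0.9822], [-0.9999, -0.0044, 0.0099]]
top [-0.0036  0.0036] [0.0607 0.0607]
bot@.07 [-0.0044  0.0032] [0.0601 0.0601]
bot@.01 [-0.006  0.004] [0.053 0.053]
endstop top edge [-0.045  -0.0068] [0.0605 0.0604]
```

View pics/w11z.png

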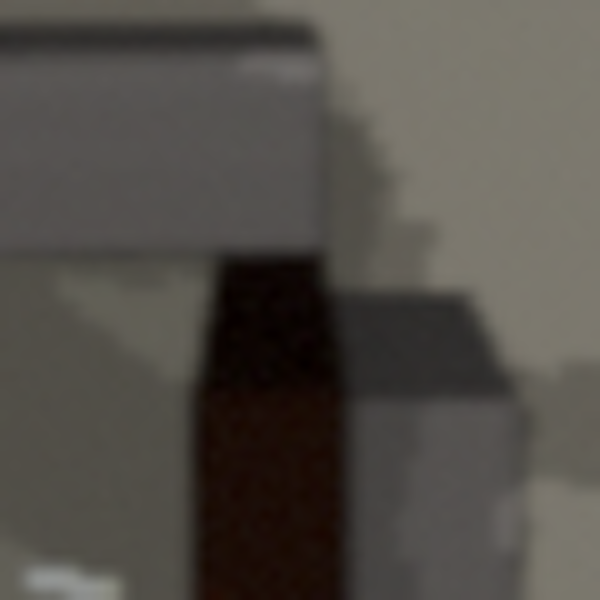

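Both contacts have stalled with rising force, and the end has no visible gap to the end stop at crop row ≈255. I'll hold briefly and re-check the steadiness.

>>> send_rows:
  increments:
    - [-1, 0, 0, 0, 0]
    - [-1, 0, 0, 0, 0]
    - [-1, 0, 0, 0, 0]
    - [-1, 0, 0, 0, 0]
    - [-1, 0, 0, 0, 0]

```text
time: 18.55
tool_pos: [0.5303, -0.1698, 0.0861]
ee_rot: [-0.424, 1.56, -1.806]
wrist_force: [-5.2, -12.8, 1.5]
width: 0.0079
```

>>> send_rows:
  increments:
    - [-1, 0, 0, 0, 0]
    - [-1, 0, 0, 0, 0]
    - [-1, 0, 0, 0, 0]
    - [-1, 0, 0, 0, 0]
    - [-1, 0, 0, 0, 0]

```text
time: 18.97
tool_pos: [0.5303, -0.1699, 0.0861]
ee_rot: [-0.419, 1.56, -1.801]
wrist_force: [-5.4, -12.3, 2.1]
width: 0.0076
```

Run:
```python
from bench import robot
from h import *
for i in range(3):
  s=robot.snapshot("scene"); o=robot.get_obs(); print(o["tool_pos"],tool(o).T@o["wrist_force"],o["width"])
save(s,"pics/s12.png")
```

```text
[ 0.530256   -0.16986522  0.086064  ] [-1.83763932 -7.50944824 10.31855303] 0.007492134514477061
[ 0.53025207 -0.16988815  0.08608594] [-2.12740763 -6.55403412 11.16645696] 0.007883684679445531
[ 0.53027406 -0.16986886  0.0860887 ] [-2.57154702 -7.98128544 10.70307817] 0.00757814967129473
```

View pics/s12.png

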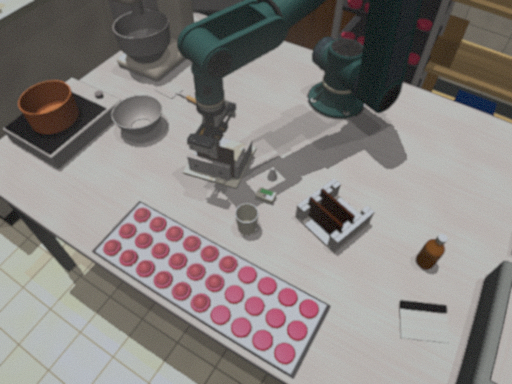

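The readings are steady, the short panels are still in the rack, and the bystanders haven't moved. I'm handing in the job.

Run:
```python
from bench import robot
print(robot.close_job())
```

```text
the job is handed in; nothing more can be done
None
```

I drew the tall panel from the rack slot nearest the robot and carried it upright to the jig. There I stood it on the base and slid it against the back stop, then the end stop. The job was handed in at about 19 s with the panel still gripped and pressed on both stops; no verdict was reported.

**Force:** the last readings were steady at about 7 N toward the back stop and 10–11 N toward the end stop. About 6 N of that second figure was sliding friction before contact, so I put the force on the end stop itself at roughly 4 N or more. The sensor can't separate friction from stop force.

**Position:** the wrist picture shows no gap at the end stop and the face against the back stop. Measured in the picture, the panel's end is within 1 mm of where it should be. The tool leans about 0.01 rad and its yaw (0.1885) agrees with the jig's (about 0.19). My separate yaw estimates for the jig ranged from 0.186 to 0.20.

**Surroundings:** in the final scene view both short panels are in their slots and the bystanders look unmoved. I judged this by eye and did not measure it.

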